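# Refit the filter frame of the bench dust extractor

## Task

Refit the cleaned filter frame in the green dust extractor: hook its metal tongue under the metal lip of the grey carrier and slide it gently to the end of the slot, then swing the other end down until the red catch snaps over it and the frame lies fully home. The parts are brittle plastic, so never push or press the frame hard, and leave the other things on the bench where they are.

Things in the scene. Friction and masses are not known exactly. Their poses are not given: they have to be found in the camera images.
- frame_grip (a point): Centre of the orange upright grip, 36 (x) x 16 (y) x 46 mm (z), that stands on the middle of the loose filter frame: its top is 23 mm above this point, the frame's upper face 23 mm below. Frame: flat black-edged pleated panel 140 (x) x 110 (y) x 12 mm (z), 0.15 to 0.29 kg, starting flat on a plywood board. Axes are the frame's: x from tongue to far end, z up out of its upper face.
- frame_tongue (a point): Middle of the lower edge of the tip of the frame's aluminium tongue (90 wide, 5 thick, 14 mm long, level with the frame's underside), 84 mm along -x from the frame's centre, 35 mm below frame_grip, same axes. The carrier's lip covers the first 9 mm of seat at the end wall, its underside 8.5 mm above. The tongue goes under it tilted, far end up 13 to 15 degrees, sliding on the seat to the wall.
- frame_far (a point): Middle of the upper edge of the frame's far (+x) end: 70 mm along +x from the frame's centre and 23 mm below frame_grip. Axes as for frame_grip.
- slot (a point): Green extractor (fixed box 257 x 150 x 54 mm, raised 0 to 12 mm by its feet) with a grey filter carrier clamped in it. Point on the flat seat, middle of its width, 3 to 27 mm along +x from the carrier's rigid slot end wall: how far differs each time with the carrier's clamping and is not measured, so find the wall by feel (or look). Axes: x from lip to catch, z up, z = 0 the seat.
- catch_nose (a point): Point of the extractor 150.5 mm along x and 13.5 mm above slot, same axes; the underside of the tip of the red catch is 3 to 27 mm along -x from it, level with it. The frame, home, has its top 1.5 mm lower. Carrier recess: 156.5 mm between end walls (tongue and frame: 154), 59 to each side, rim 12.5 above the seat. Frame and extractor crack over 20 N between them if tilted, 40 N when down.
- catch (a joint): Travel in m of the red spring catch (30 mm wide, on the far rim): 0 closed, larger is pushed away from the recess, up to 0.010. Its nose has a steep sloping face, top 27 mm above the seat; the frame's far end, with the tongue at the end wall, pressed down (5 to 10 N on the far end) pushes it back 3.5 mm and it springs back over the frame's upper face when the frame is down.
- tape: Black and orange tape measure, bystander.
- gauge: Orange and black contour gauge, bystander.
- knife: Steel knife handle, bystander.
- pencil: Yellow pencil, bystander, lying between the two work places.
- glue: White glue bottle, bystander.
- driver: Screwdriver, bystander.
- offcut: Wood offcut, bystander.
There are look-alikes about, which are no part of the job. What is shaped like the part that bears frame_grip but purple or yellow is not meant.

How it is judged:
By the outcome, as a careful person would: the job done as asked, in the order asked, and still so for the second after the job is handed in, with the robot touching nothing.
It also fails if it takes over 67 s, if anything falls off the work surface, if the arm or the gripper's body presses on something with over 40 N, if the wrist force passes 120 N, or if a joint passes its speed limit or range.

## Robot

A 6-joint arm with a two-finger parallel gripper is mounted at the origin on the work surface. World frame = base frame: x ahead of the robot, y to its left, z up, the work surface at z = 0. Lengths are in m, angles in degrees, forces in N, time in s.
With the tool pointing down it reaches from about 0.3 to 0.75 m from the base axis. Payload 8.5 kg.
Tool frame: the origin (TCP) lies between the finger pads; the fingertips stand 17 mm ahead of it and the grasp point (between the pads) lies 2 mm behind it; z points along the fingers, y is the direction in which the jaws open and shut (so a half turn about z gives the same grasp; the last joint's range is limited). The gripper opens to 85 mm and grips with 20 to 120 N. Pads are 22 mm wide; open, the fingers measure 114 mm over their backs; the gripper's body (76 mm by 85 mm) begins 54 mm behind the grasp point. The pads swing forward as they close: fully open they stand 13 mm farther back than shut.
Start: joints at [-79.658, 21.807, 74.336, -0, 83.858, -12.336], TCP at [0.212, -0.507, 0.248] pointing down, gripper open.
Joint ranges: [-178.18, 178.18], [-50.72, 133.34], [12.68, 142.11], [-81.47, 261.47], [9.98, 163.14], [-165.26, 165.26]. Speed limits (degrees/s): [136.94, 136.94, 180, 180, 180, 180].

## Interface

Orientations are given as a 3x3 rotation matrix whose columns are the frame's x, y, z axes.
In Python, from rig import readout, eyes, env gives the robot as it stands.
- The arm moves only by the tool arm_command, never from a script. Its argument "rows" is text: rows parted by semicolons, each of 7 numbers parted by spaces: the closure, from 0 (fully open) to 1 (shut), then the shift along the tool's x, y, z in mm, then the turn, a rotation vector about the tool's x, y, z in degrees. In form: grip dx dy dz rx ry rz; .... A call has 1 to 5 rows; each row shifts and turns the commanded pose from where the row before left it, along the tool's axes as they then stand; what a row does not reach is not made up. A row lasts 1/12 s, in which the tool goes at most 41.7 mm and 7.16 degrees, less where a joint would pass 70% of its speed; a pose out of reach is approached as far as the arm can. A call with a gripper value outside its range is refused whole. The fingers move at their own pace and stop on an object; "squeeze" is the grip in N (left out, the last holds). Time passes only in rows, so rows that do not move let the fingers close. It gives the time, the measured TCP pose, the force and the opening at its end, in the units of the state.
- readout.observe(): the state, without advancing time (a new reading comes with each control period).
- eyes.get_image(name): name is "scene" or "top" or "wrist"; returns the picture (384x512x3 uint8, red, green, blue); there is no depth.
- eyes.camera_model(name): a dict with "mtx" (3x3 intrinsics, pixels), "k1" (the pictures are not rectified: a ray, as slopes to the right and down, at radius r is drawn at 1 + k1 r^2 times it, then the intrinsics apply), "view" (4x4, takes a point from world to camera coordinates). Camera axes: x right, y up, looking along -z (the intrinsics and any distortion apply to the point x, -y, -z); pixel columns grow to the right and rows downward; lengths in m; the calibration is good to about 2 mm. A picture is of the moment at which its call begins: read the wrist's pose just before it. camera_model takes no time and is no camera call; for the wrist camera it gives the pose at the moment of the call.
- env.close_job(): hands the job in, once; it reports no verdict.
The state is a dict: "time_s": time; "q": joint angles; "qvel": joint speeds; "joint_efforts": joint torques, N m; "position": TCP position; "tool_rot": TCP orientation; "ft_force": force on the tool from outside, world axes, zero at the start; "wrist_torque": the same for the moment, N m; "grip_width": finger opening in m.
Only numpy, scipy, OpenCV 4.12 (cv2) and the standard library are available. Lean on these libraries where they do the work, as an engineer would, in place of code of your own. Each camera call takes 0.05 s, during which the arm holds its last target. There are 200 camera calls.

## Working session

There is one attempt and no reset: what is moved stays moved. The work goes in short steps, Python scripts to look and compute and a tool call to move; the robot and the scene stay as the last step left them, time stands still between calls to the robot, and variables do not carry over. Pictures are saved under pics/ and viewed, about 8 in all and at most 12, crops included, and the job is handed in when it is done.

Besides the shell and the picture viewer there is one more tool, called after "Emit:" by a JSON object that holds its "method" and its "body", one argument or row to a line. arm_command: Moves the arm, as the interface text tells. Its arguments: {"type":"object","properties":{"rows":{"type":"string"},"squeeze":{"type":"number"}},"required":["rows"]}

```bash
mkdir -p pics; ls; cat > h.py <<'E'
import numpy as np, cv2
from rig import readout, eyes, env
def save(n,f,crop=None,s=1):
    im=eyes.get_image(n)[:,:,::-1]
    np.save('pics/'+f+'.npy',im)
    if crop: x0,y0,x1,y1=crop; im=im[y0:y1,x0:x1]
    cv2.imwrite('pics/'+f+'.png',cv2.resize(im,None,fx=s,fy=s,interpolation=cv2.INTER_CUBIC))
def ray(m,px):
    K=np.array(m['mtx']);V=np.array(m['view'])
    d=np.array([(px[0]-K[0,2])/K[0,0],(px[1]-K[1,2])/K[1,1]]);u=d.copy()
    for _ in range(30): u=d/(1+m['k1']*(u@u))
    return np.linalg.inv(V)[:3,3], V[:3,:3].T@np.array([u[0],-u[1],-1])
def onz(m,px,z):
    o,d=ray(m,px); return o+d*(z-o[2])/d[2]
def proj(m,P):
    K=np.array(m['mtx']);V=np.array(m['view']);p=V[:3,:3]@np.array(P)+V[:3,3]
    u=np.array([p[0],-p[1]])/-p[2]; u=u*(1+m['k1']*(u@u)); return K[:2,:2]@u+K[:2,2]
def tri(pairs):
    A=0;b=0
    for m,px in pairs:
        o,d=ray(m,px);d=d/np.linalg.norm(d);M=np.eye(3)-np.outer(d,d);A=A+M;b=b+M@o
    return np.linalg.solve(A,b)
E
python3 - <<'E'
from h import *
save('scene','s0',None,1.5);save('top','t0',None,1.5)
for n in('scene','top'):
    m=eyes.camera_model(n);V=np.array(m['view']);print(n,np.linalg.inv(V).round(3).tolist(),np.array(m['mtx']).round(1).tolist(),m['k1'])
print(readout.observe())
E
```

```text
pics
scene [[0.106, -0.806, 0.582, 1.425], [0.994, 0.082, -0.067, -0.137], [0.006, 0.586, 0.81, 1.382], [0.0, 0.0, 0.0, 1.0]] [[465.3, 0.0, 258.6], [0.0, 465.3, 180.0], [0.0, 0.0, 1.0]] -0.03316727963883514
top [[0.021, 0.996, -0.089, 0.371], [-1.0, 0.022, 0.002, -0.021], [0.004, 0.089, 0.996, 1.074], [0.0, 0.0, 0.0, 1.0]] [[354.7, 0.0, 251.6], [0.0, 354.7, 193.6], [0.0, 0.0, 1.0]] 0.018708548371775987
{'time_s': 0.1, 'q': array([-7.96572520e+01,  2.18378978e+01,  7.43796801e+01,  5.81147152e-04,
        8.38579693e+01, -1.23341851e+01]), 'qvel': array([-0.01189602, -0.07156336, -0.07109362,  0.02214588, -0.01108653,
       -0.03943642]), 'joint_efforts': array([ 2.07314763e-03, -4.49222946e+01, -2.31658745e+01, -2.97663155e-04,
        3.65894412e-03, -9.01249933e-06]), 'position': array([ 0.2120141 , -0.50723317,  0.24777061]), 'tool_rot': array([[ 9.22693832e-01,  3.85533449e-01, -2.26805976e-04],
       [ 3.85533405e-01, -9.22692964e-01,  1.29893220e-03],
       [ 2.91509531e-04, -1.28595801e-03, -9.99999131e-01]]), 'ft_force': array([ 0.09732473,  0.35525691, -0.55480969]), 'wrist_torque': array([-0.00703488,  0.03394595, -0.03883755]), 'grip_width': 0.08576449729330986}
```

View pics/s0.png

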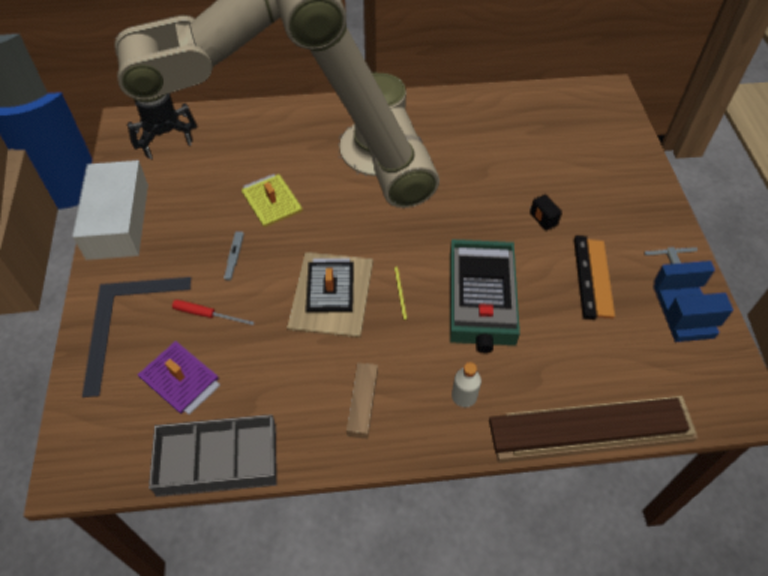

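View pics/t0.png

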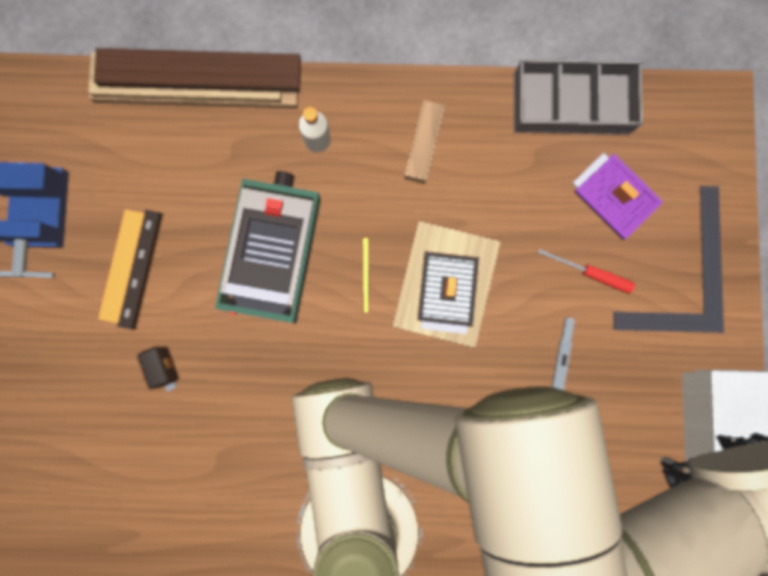

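The frame lies near (448,288) in the top view, tongue toward the robot. The extractor is near (268,250), lip near the robot and red catch at (273,206). I'll enlarge both.

```bash
python3 - <<'E'
from h import *
t=np.load('pics/t0.npy');s=np.load('pics/s0.npy')
a=t[110:220,140:340];a=cv2.resize(a,(800,440),interpolation=cv2.INTER_CUBIC)
cv2.imwrite('pics/t1.png',a)
b=s[150:240,190:360];b=cv2.resize(b,None,fx=4.7,fy=4.7,interpolation=cv2.INTER_CUBIC)[:, :799]
cv2.imwrite('pics/s1.png',b)
E
```

```text
(no output)
```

View pics/t1.png

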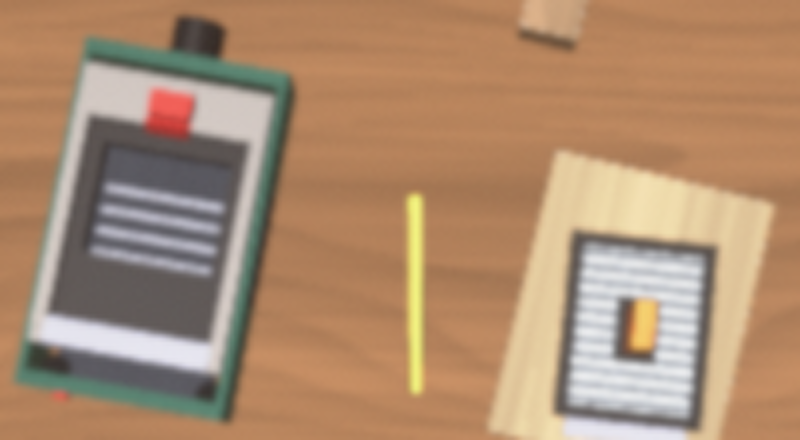

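View pics/s1.png

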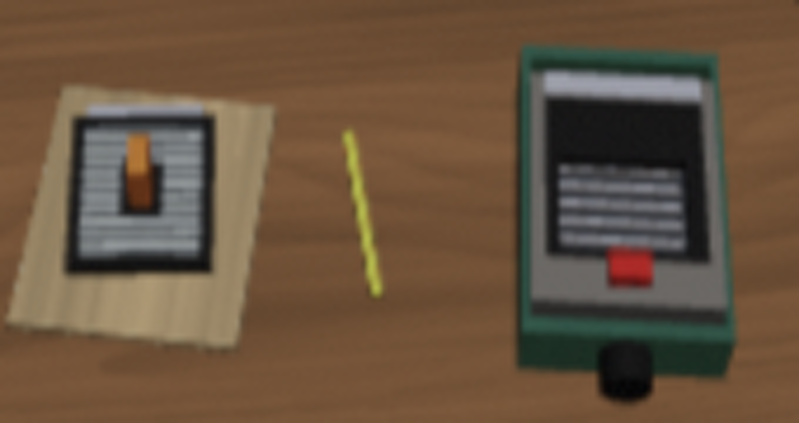

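```bash
cat > px.py <<'E'
from h import *
T=eyes.camera_model('top');S=eyes.camera_model('scene')
t=lambda u,v:(140+(u+.5)/4-.5,110+(v+.5)/4-.5)
s=lambda u,v:(190+(u+.5)/4.7-.5,150+(v+.5)/4.7-.5)
P={}
for n,a,b in [('box far L',(88,38),(733,329)),('box far -y',(292,75),(519,330)),('box near +y',(17,383),(717,55)),('box near -y',(230,420),(522,47)),
 ('fr far +y',(573,232),(210,270)),('fr far -y',(717,245),(66,270)),('fr near +y',(555,413),(214,116)),('fr near -y',(697,430),(77,117)),
 ('grip top far',(643,299),(140,178)),('grip top near',(641,354),(137,134)),
 ('lip in +y',(47,314),(700,98)),('lip in -y',(217,343),(545,96)),('lip out +y',(41,340),(700,75)),('lip out -y',(211,372),(545,73))
 ]:
    pass
E
cat > m1.py <<'E'
from h import *
T=eyes.camera_model('top');S=eyes.camera_model('scene')
t=lambda p:(140+(p[0]+.5)/4-.5,110+(p[1]+.5)/4-.5)
s=lambda p:(190+(p[0]+.5)/4.7-.5,150+(p[1]+.5)/4.7-.5)
# scene view: looks toward the robot, right = +y ; top view: left = +y
L=[('box far +y',(88,38),(733,329)),('box far -y',(292,75),(519,330)),('box near +y',(17,383),(717,55)),('box near -y',(230,420),(522,47)),
 ('fr far +y',(573,232),(210,270)),('fr far -y',(717,245),(66,270)),('fr near +y',(555,413),(214,116)),('fr near -y',(697,430),(77,117)),
 ('grip far',(643,299),(140,178)),('grip near',(641,354),(137,134)),
 ('lip in +y',(47,314),(700,98)),('lip in -y',(217,343),(545,98)),('lip out +y',(41,340),(700,75)),('lip out -y',(211,372),(545,73)),
 ('rec far +y',(247,143),(708,262)),('rec far -y',(90,117),(548,255))]
L[-2:]=[('rec far +y',(90,117),(708,262)),('rec far -y',(247,143),(548,255))]
for n,a,b in L:
    X=tri([(T,t(a)),(S,s(b))])
    print(n,(X*1e3).round(1),'res',(proj(T,X)-t(a)).round(1),(proj(S,X)-s(b)).round(1))
E
rm px.py; python3 m1.py
```

```text
box far +y [670.9 239.5  71.2] res [0.3 0. ] [ 0.3 -0.1]
box far -y [650.2  92.6  60.6] res [0.5 0.1] [ 0.4 -0. ]
box near +y [421.7 282.7  59.8] res [0.1 0. ] [ 0.1 -0. ]
box near -y [398.7 132.2  59.4] res [-0.6 -0.1] [-0.4  0.1]
fr far +y [ 547.2 -118.6   11.7] res [0.6 0.1] [0.5 0. ]
fr far -y [ 539.  -225.7   16. ] res [0.3 0. ] [0.2 0. ]
fr near +y [ 409.9 -105.7   17.8] res [0.4 0.1] [0.3 0. ]
fr near -y [ 399.6 -211.6   16.9] res [0.4 0.1] [0.3 0. ]
grip far [ 491.8 -165.    58.7] res [0.5 0.1] [0.4 0. ]
grip near [ 451.9 -164.4   59.2] res [0.7 0.1] [0.6 0.1]
lip in +y [470.3 258.6  72.5] res [0.6 0. ] [ 0.5 -0.1]
lip in -y [453.1 141.6  64.7] res [-0.2 -0. ] [-0.2  0. ]
lip out +y [451.5 261.5  76.1] res [0.5 0. ] [ 0.3 -0.1]
lip out -y [432.1 144.7  68.1] res [-0.3 -0. ] [-0.2  0. ]
rec far +y [613.4 235.   69.8] res [0.7 0.1] [ 0.5 -0.1]
rec far -y [596.7 121.7  71. ] res [0.6 0.1] [ 0.5 -0.1]
```

Emit:
{"method": "arm_command", "body": {
  "rows": "0 0 0 0 0 0 7; 0 0 0 0 0 0 7; 0 0 0 0 0 0 7; 0 0 0 0 0 0 7; 0 17 -27 3 0 0 0"
}}

```text
time_s: 0.52
position: [0.2296, -0.4848, 0.2448]
tool_rot: [[0.995, -0.103, -0.001], [-0.103, -0.995, -0.001], [-0.001, 0.001, -1.0]]
ft_force: [-0.3, -0.5, -0.9]
grip_width: 0.0854
```

Emit:
{"method": "arm_command", "body": {
  "rows": "0 17 -27 3 0 0 0; 0 17 -27 3 0 0 0; 0 17 -27 3 0 0 0; 0 17 -27 3 0 0 0; 0 17 -27 3 0 0 0"
}}

```text
time_s: 0.93
position: [0.3292, -0.3542, 0.23]
tool_rot: [[0.996, -0.093, -0.0], [-0.093, -0.996, 0.001], [-0.0, -0.001, -1.0]]
ft_force: [0.2, 0.1, -0.1]
grip_width: 0.0854
```

Emit:
{"method": "arm_command", "body": {
  "rows": "0 17 -27 3 0 0 0; 0 17 -27 3 0 0 0; 0 17 -27 3 0 0 0; 0 17 -27 3 0 0 0; 0 17 -27 3 0 0 0"
}}

```text
time_s: 1.35
position: [0.4264, -0.2276, 0.215]
tool_rot: [[0.996, -0.093, -0.0], [-0.093, -0.996, 0.0], [-0.0, -0.0, -1.0]]
ft_force: [1.1, -0.3, 0.1]
grip_width: 0.0851
```

```bash
cat > to.py <<'E'
from h import *
import sys
from scipy.spatial.transform import Rotation as R
def to(P,yaw,tilt=0):
    "tool delta (mm, rotvec deg) to tool x=Rz(yaw)Ry(-tilt) frame, z down"
    o=readout.observe();Rt=R.from_matrix(o['tool_rot']);
    G=R.from_euler('z',yaw,degrees=True)*R.from_euler('y',-tilt,degrees=True)*R.from_euler('x',180,degrees=True)
    print('t',o['time_s'],'pos',(o['position']*1e3).round(1),'F',o['ft_force'].round(1),'w',round(o['grip_width']*1e3,1),
     'd',(Rt.inv().apply(np.array(P)/1e3-o['position'])*1e3).round(1),'rot',np.degrees((Rt.inv()*G).as_rotvec()).round(1))
if __name__=='__main__': to([float(a) for a in sys.argv[1:4]],float(sys.argv[4]),float(sys.argv[5]) if len(sys.argv)>5 else 0)
E
python3 to.py 472 -165 200 -5.4; python3 - <<'E'
from h import *
m=eyes.camera_model('wrist');np.save('pics/w0m.npy',m,allow_pickle=True);save('wrist','w0',None,1.5)
print(np.linalg.inv(m['view']).round(3).tolist(),m['mtx'],m['k1'])
E
```

```text
t 1.35 pos [ 426.4 -227.6  215. ] F [ 1.1 -0.3  0.1] w 85.1 d [ 39.6 -66.5  15. ] rot [-0.   0.   0.1]
[[-0.093, 0.95, 0.297, 0.503], [-0.996, -0.089, -0.028, -0.234], [-0.0, -0.298, 0.954, 0.341], [0.0, 0.0, 0.0, 1.0]] [[277.15888092   0.         256.92259113]
 [  0.         277.15888092 196.2305619 ]
 [  0.           0.           1.        ]] -0.05243063341033402
```

View pics/w0.png

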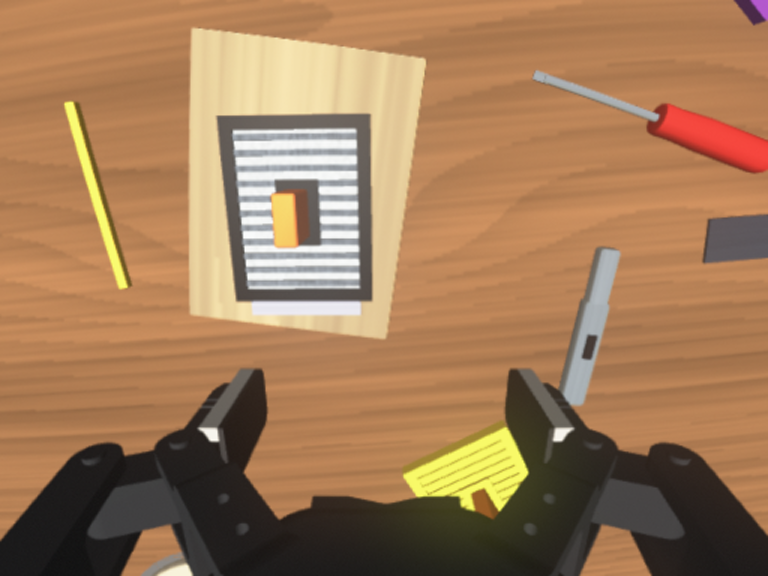

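```bash
cat > fit.py <<'E'
from h import *
from scipy.optimize import least_squares
T=eyes.camera_model('top');S=eyes.camera_model('scene');W=np.load('pics/w0m.npy',allow_pickle=True).item()
t=lambda p:(140+(p[0]+.5)/4-.5,110+(p[1]+.5)/4-.5)
s=lambda p:(190+(p[0]+.5)/4.7-.5,150+(p[1]+.5)/4.7-.5)
w=lambda p:((p[0]+.5)/1.5-.5,(p[1]+.5)/1.5-.5)
g=[70,55,0],[70,-55,0],[-70,55,0],[-70,-55,0]
q=[18,8,46],[18,-8,46],[-18,8,46],[-18,-8,46]
O=[(W,w(p),l) for p,l in zip([(218,117),(370,114),(238,300),(371,300)],g)]
O+=[(W,w(p),l) for p,l in zip([(272,193),(296,192),(275,247),(298,246)],q)]
O+=[(T,t(p),l) for p,l in zip([(573,232),(717,245),(555,413),(697,430)],g)]
O+=[(S,s(p),l) for p,l in zip([(210,270),(66,270),(214,116),(77,117)],g)]
def f(v,O=O):
    c,k=np.cos(v[3]),np.sin(v[3]);r=[]
    for m,p,l in O:
        X=np.array([v[0]+c*l[0]-k*l[1],v[1]+k*l[0]+c*l[1],v[2]+l[2]])/1e3
        r+=list(proj(m,X)-p)
    return np.array(r)
for OO in (O,O[:8],O[8:]):
    z=least_squares(f,[474,-165,16,-.09],args=(OO,),x_scale=[1,1,1,.01],loss='soft_l1')
    print(z.x[:3].round(1),np.degrees(z.x[3]).round(2));
z=least_squares(f,[474,-165,16,-.09],x_scale=[1,1,1,.01],loss='soft_l1');print(z.fun.reshape(-1,2).round(1).tolist())
E
python3 fit.py
```

```text
[ 475.  -164.7   18.5] -5.23
[ 475.1 -165.    19.5] -5.21
[ 473.8 -165.2   15.1] -5.26
[[0.5, -0.2], [-0.4, 0.6], [-0.1, -0.5], [0.4, -0.6], [-0.6, -0.2], [-0.3, 0.3], [0.2, 0.1], [0.6, 0.7], [0.1, -1.1], [0.5, -0.3], [-0.3, -0.1], [1.0, -0.2], [1.2, -0.5], [0.1, -0.2], [0.9, -0.1], [-0.1, -0.0]]
```

Emit:
{"method": "arm_command", "body": {
  "rows": "0 10.6 -16.7 24 0 0 0; 0 10.6 -16.7 24 0 0 0; 0 10.7 -16.7 24 0 0 0; 0 10.7 -16.8 24 0 0 0; 0 0 0 0 0 0 0"
}}

```text
time_s: 1.82
position: [0.4738, -0.1633, 0.1153]
tool_rot: [[0.996, -0.09, -0.006], [-0.09, -0.996, 0.005], [-0.007, -0.004, -1.0]]
ft_force: [-1.3, 0.2, -0.0]
grip_width: 0.0853
```

```bash
python3 to.py 475 -165 46 -5.2; python3 - <<'E'
from h import *
m=eyes.camera_model('wrist');np.save('pics/w1m.npy',m,allow_pickle=True);save('wrist','w1',None,1.5)
E
```

```text
t 1.8167 pos [ 473.8 -163.3  115.3] F [-1.3  0.2 -0. ] w 85.3 d [ 1.8  1.9 69.3] rot [-0.2  0.4  0. ]
```

View pics/w1.png

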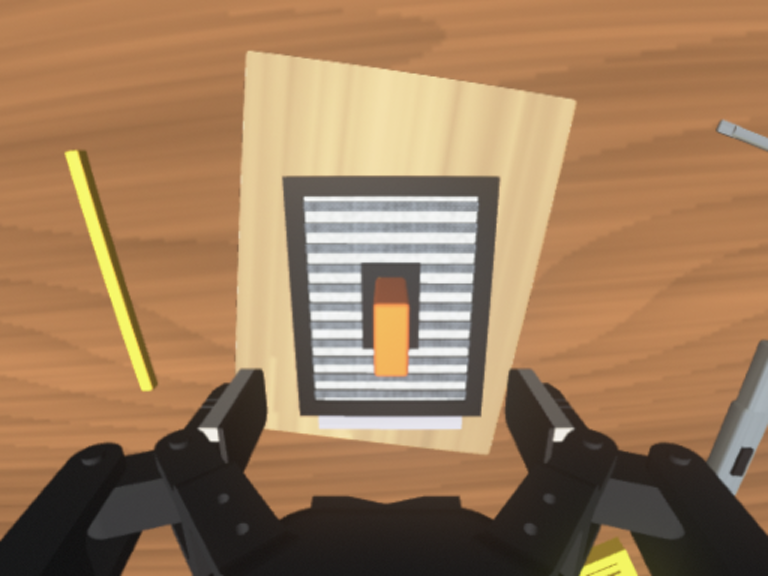

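The grip at (391,340) lies centred between the jaws and square to them. I'll descend and close.

Emit:
{"method": "arm_command", "body": {
  "rows": "0 0.8 0.6 24 0 0 0; 0 0 0 24 0 0 0; 0 0 0 12 0 0 0; 0 0 0 8 0 0 0; 0.5 0 0 0 0 0 0"
}}

```text
time_s: 2.28
position: [0.4747, -0.1677, 0.0509]
tool_rot: [[0.996, -0.094, -0.001], [-0.094, -0.996, 0.001], [-0.001, -0.0, -1.0]]
ft_force: [-0.6, -0.1, -0.4]
grip_width: 0.0757
```

Emit:
{"method": "arm_command", "body": {
  "rows": "0.9 0 0 0 0 0 0; 0.9 0 0 0 0 0 0; 0.9 0 0 0 0 0 0; 0.9 0 0 0 0 0 0; 0.9 0 0 0 0 0 0",
  "squeeze": 60
}}

```text
time_s: 2.7
position: [0.4754, -0.1671, 0.0521]
tool_rot: [[0.996, -0.093, 0.001], [-0.093, -0.996, -0.0], [0.001, 0.0, -1.0]]
ft_force: [0.8, 0.1, -0.3]
grip_width: 0.0154
```

Emit:
{"method": "arm_command", "body": {
  "rows": "1 0 0 0 0 0 0; 1 0 0 0 0 0 0; 1 0 0 0 0 0 0; 1 0 0 -3 0 0 0; 1 0 0 -3 0 0 0"
}}

```text
time_s: 3.12
position: [0.475, -0.167, 0.0574]
tool_rot: [[0.996, -0.093, -0.001], [-0.093, -0.996, 0.0], [-0.001, -0.0, -1.0]]
ft_force: [0.3, -0.3, -2.4]
grip_width: 0.0154
```

Emit:
{"method": "arm_command", "body": {
  "rows": "1 0 0 -15 0 0 0; 1 0 0 -30 0 0 0; 1 0 0 -35 0 0 0; 1 0 0 -35 0 0 0; 1 -5 -10 -35 0 0 0"
}}

```text
time_s: 3.53
position: [0.4711, -0.1575, 0.209]
tool_rot: [[0.996, -0.094, 0.0], [-0.094, -0.996, -0.001], [0.0, 0.001, -1.0]]
ft_force: [1.3, -0.7, -3.2]
grip_width: 0.0151
```

Emit:
{"method": "arm_command", "body": {
  "rows": "1 -11 -24 -5 0 0 1; 1 -12 -27 0 0 0 1; 1 -12 -27 0 0 0 1; 1 -12 -27 0 0 0 0.5; 1 -12 -27 0 0 0 0"
}}

```text
time_s: 3.95
position: [0.4283, -0.0171, 0.2124]
tool_rot: [[0.988, -0.154, -0.0], [-0.154, -0.988, 0.0], [-0.0, -0.0, -1.0]]
ft_force: [1.5, -0.1, -2.2]
grip_width: 0.0155
```

Emit:
{"method": "arm_command", "body": {
  "rows": "1 -12 -27 0 0 0 0; 1 -12 -27 0 0 0 0; 1 -12 -27 0 0 0 0; 1 -12 -27 0 0 0 0; 1 -12 -27 0 0 0 0"
}}

```text
time_s: 4.37
position: [0.3898, 0.1255, 0.2125]
tool_rot: [[0.988, -0.154, -0.0], [-0.154, -0.988, -0.0], [-0.0, 0.0, -1.0]]
ft_force: [1.4, 0.2, -3.2]
grip_width: 0.0154
```

Emit:
{"method": "arm_command", "body": {
  "rows": "1 -12 -27 0 0 0 0; 1 -12 -27 0 0 0 0; 1 -6 -16 0 0 0 0; 1 -3 -8 0 0 0 0; 1 0 0 0 0 0 0"
}}

```text
time_s: 4.78
position: [0.3695, 0.2074, 0.2123]
tool_rot: [[0.989, -0.151, -0.0], [-0.151, -0.989, -0.0], [-0.0, 0.0, -1.0]]
ft_force: [-0.2, 0.1, -2.9]
grip_width: 0.0153
```

```bash
python3 to.py 340 205 200 -8.8; python3 - <<'E'
from h import *
m=eyes.camera_model('wrist');np.save('pics/w2m.npy',m,allow_pickle=True);save('wrist','w2',None,1.5)
for P in ([.452,.202,.055],[.462,.2,.065],[.605,.178,.065]): print(proj(m,P)*1.5)
E
```

```text
t 4.7833 pos [369.5 207.4 212.3] F [-0.2  0.1 -2.9] w 15.3 d [-28.8   6.8  12.3] rot [0.  0.  0.1]
[375.12003887 157.1415586 ]
[375.38161981 139.79428974]
[ 374.28824422 -133.07463673]
```

View pics/w2.png

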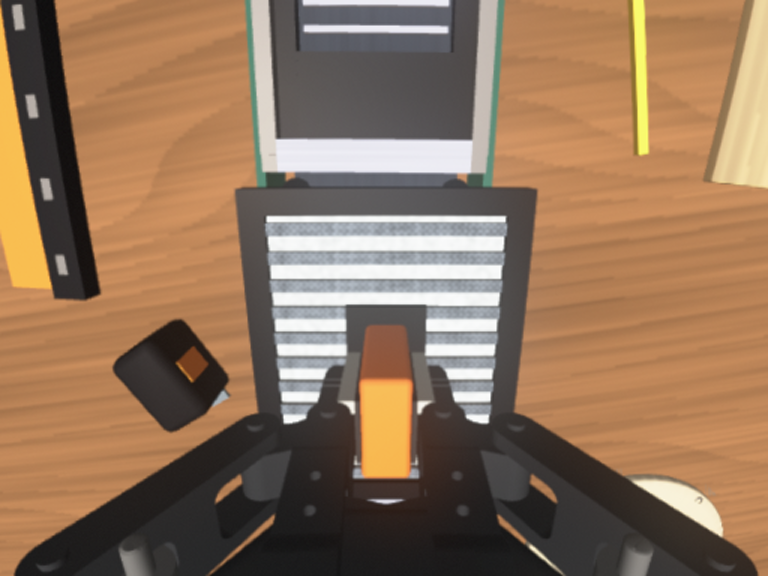

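```bash
python3 - <<'E'
from h import *
from scipy.optimize import brentq
W=np.load('pics/w2m.npy',allow_pickle=True).item();T=eyes.camera_model('top');S=eyes.camera_model('scene')
w=lambda p:((p[0]+.5)/1.5-.5,(p[1]+.5)/1.5-.5)
t=lambda p:(140+(p[0]+.5)/4-.5,110+(p[1]+.5)/4-.5)
s=lambda p:(190+(p[0]+.5)/4.7-.5,150+(p[1]+.5)/4.7-.5)
f=lambda z:np.linalg.norm(onz(W,w((237,189)),z)-onz(W,w((536,189)),z))-.110
z=brentq(f,.1,.25);print('far edge top z',z,onz(W,w((386.5,188)),z),'tcp',readout.observe()['position'])
R=readout.observe()['tool_rot'];print('in tool',R.T@(onz(W,w((386.5,188)),z)-readout.observe()['position']))
for n,a,b,c in [('lip in +y',(275,140),(47,314),(700,98)),('lip in -y',(472,139),(217,343),(545,98)),('lip out +y',(275,171),(41,340),(700,75)),('lip out -y',(472,172),(211,372),(545,73))]:
    for L in ([(W,w(a)),(T,t(b))],[(W,w(a)),(S,s(c))],[(W,w(a)),(T,t(b)),(S,s(c))]):
        print(n,(tri(L)*1e3).round(1))
a,b=[onz(W,w(p),.066) for p in((275,140),(472,139))];print(a,b,np.linalg.norm(a-b),np.degrees(np.arctan2(-(a-b)[0],(a-b)[1])))
E
```

```text
far edge top z 0.18244584262725602 [0.43811063 0.19703038 0.18244584] tcp [0.36990004 0.20643608 0.21229617]
in tool [ 0.06885127 -0.00108176  0.02984167]
lip in +y [470.4 259.3  76.6]
lip in +y [470.9 258.3  73.2]
lip in +y [470.6 259.   73. ]
lip in -y [453.4 140.7  65.4]
lip in -y [454.  141.4  66.5]
lip in -y [453.5 141.2  65.6]
lip out +y [454.  270.9  46.9]
lip out +y [453.1 261.2  78.2]
lip out +y [452.3 261.8  77. ]
lip out -y [433.  143.5  68.5]
lip out -y [434.5 144.3  71.8]
lip out -y [433.1 144.1  69.8]
[0.47176489 0.26177455 0.066     ] [0.45372699 0.14078352 0.066     ] 0.12232822561549288 -8.479462897082945
```

The lip strip (inner edge row 139, cols 275–472) agrees with the earlier estimate, and the carrier yaw is about −8.6°. The held frame sits square in the jaws. I'll move over the recess, tilt 14°, and then lower.

Emit:
{"method": "arm_command", "body": {
  "rows": "1 20 -1 0 0 0 0; 1 35 -1.1 0 0 0 0; 1 35 -1.1 0 0 0 0; 1 35 -1.1 0 0 0 0; 1 35 -1.1 0 0 0 0"
}}

```text
time_s: 5.25
position: [0.5309, 0.1851, 0.2122]
tool_rot: [[0.988, -0.155, -0.0], [-0.155, -0.988, -0.0], [-0.0, 0.001, -1.0]]
ft_force: [0.4, 0.7, -2.7]
grip_width: 0.0152
```

Emit:
{"method": "arm_command", "body": {
  "rows": "1 20 -1.1 0 0 0 0; 1 0 0 0 0 4 0; 1 0 0 0 0 5 0; 1 0 0 0 0 5 0; 1 0 0 0 0 0 0"
}}

```text
time_s: 5.67
position: [0.5475, 0.1839, 0.2118]
tool_rot: [[0.959, -0.154, 0.239], [-0.149, -0.988, -0.038], [0.242, 0.001, -0.97]]
ft_force: [-1.2, -0.3, -2.5]
grip_width: 0.0153
```

Emit:
{"method": "arm_command", "body": {
  "rows": "1 -3 0 12 0 0 0; 1 -4 0 16 0 0 0; 1 -4 0 16 0 0 0; 1 -3 0 12 0 0 0; 1 0 0 0 0 0 0"
}}

```text
time_s: 6.08
position: [0.5482, 0.1838, 0.1519]
tool_rot: [[0.96, -0.155, 0.232], [-0.15, -0.988, -0.038], [0.235, 0.002, -0.972]]
ft_force: [-0.4, 0.0, -2.8]
grip_width: 0.0152
```

```bash
cat > st.py <<'E'
from h import *
def st(h=43.5,W=(452.5,201.5,57),yaw=-8.6):
    o=readout.observe();R=o['tool_rot'];p=o['position']*1e3
    tip=p+R@np.array([-84.5,-1,h]);far=p+R@np.array([69.5,-1,h-12])
    c,s=np.cos(np.radians(yaw)),np.sin(np.radians(yaw));E=np.array([[c,s,0],[-s,c,0],[0,0,1]])
    l=lambda X:(E@(X-np.array(W))).round(1)
    print('t',round(o['time_s'],2),'tcp',p.round(1),'tip',l(tip),'far',l(far),'tilt',np.degrees(np.arcsin(R[2,0])).round(2),'yaw',np.degrees(np.arctan2(R[1,0],R[0,0])).round(2),'F',(E@o['ft_force']).round(2),'M',(E@o['wrist_torque']).round(2),'w',round(o['grip_width']*1e3,1))
if __name__=='__main__': st()
E
python3 st.py; python3 - <<'E'
from h import *
save('scene','s2',(300,140,360,240),1)
im=np.load('pics/s2.npy')[130:240,285:385];a=cv2.resize(im,None,fx=5,fy=5,interpolation=cv2.INTER_CUBIC)
save('wrist','w3');b=cv2.resize(np.load('pics/w3.npy'),None,fx=.58,fy=.58)
cv2.imwrite('pics/c3.png',np.hstack([a,cv2.copyMakeBorder(b,0,a.shape[0]-b.shape[0],0,0,0)]))
E
```

```text
t 6.08 tcp [548.2 183.8 151.9] tip [25.4 -1.9 32.8] far [172.2  -2.6  80.6] tilt 13.58 yaw -8.89 F [-0.44 -0.06 -2.81] M [-0.01  0.31  0.  ] w 15.2
```

View pics/c3.png

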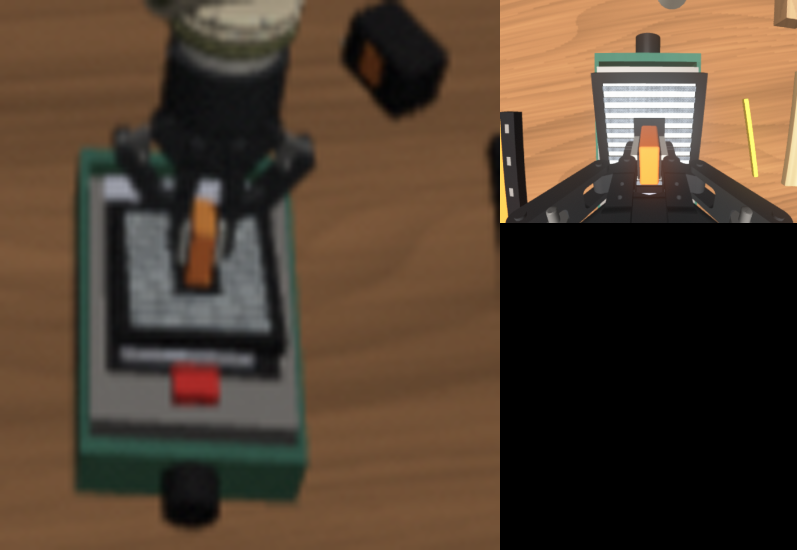

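The frame is held tilted and squarely above the recess, clear of the lip and catch. I'll lower it stepwise to find the seat.

Emit:
{"method": "arm_command", "body": {
  "rows": "1 -1.9 -1.5 7.8 0 0.4 -0.3; 1 -1.9 0 7.8 0 0 0; 1 -1.0 0 4 0 0 0; 1 0 0 0 0 0 0"
}}

```text
time_s: 6.52
position: [0.5491, 0.1864, 0.1338]
tool_rot: [[0.958, -0.149, 0.244], [-0.144, -0.989, -0.038], [0.247, 0.002, -0.969]]
ft_force: [-0.6, -1.1, -2.8]
grip_width: 0.0151
```

Emit:
{"method": "arm_command", "body": {
  "rows": "1 -0.5 0 1.9 0 0 0; 1 0 0 0 0 0 0; 1 -0.5 0 1.9 0 0 0; 1 0 0 0 0 0 0"
}}

```text
time_s: 6.85
position: [0.5492, 0.1867, 0.1305]
tool_rot: [[0.958, -0.148, 0.246], [-0.143, -0.989, -0.038], [0.249, 0.001, -0.969]]
ft_force: [-0.4, 0.5, -3.7]
grip_width: 0.0151
```

```bash
python3 st.py
```

```text
t 6.85 tcp [549.2 186.7 130.5] tip [26.8  0.7 10.3] far [173.    0.9  60.2] tilt 14.4 yaw -8.52 F [-0.44  0.46 -3.67] M [ 0.01  0.24 -0.  ] w 15.1
```

Emit:
{"method": "arm_command", "body": {
  "rows": "1 -0.5 0 1.9 0 0 0; 1 0 0 0 0 0 0; 1 -0.5 0 1.9 0 0 0; 1 0 0 0 0 0 0"
}}

```text
time_s: 7.18
position: [0.5491, 0.1867, 0.1262]
tool_rot: [[0.958, -0.148, 0.245], [-0.143, -0.989, -0.038], [0.248, 0.001, -0.969]]
ft_force: [-0.2, 0.4, -2.4]
grip_width: 0.0155
```

Emit:
{"method": "arm_command", "body": {
  "rows": "1 -0.4 0 1.5 0 0 0; 1 0 0 0 0 0 0; 1 0 0 0 0 0 0"
}}

```text
time_s: 7.43
position: [0.5492, 0.1867, 0.1249]
tool_rot: [[0.958, -0.148, 0.246], [-0.143, -0.989, -0.038], [0.249, 0.001, -0.969]]
ft_force: [-0.1, 0.2, -3.4]
grip_width: 0.0154
```

Emit:
{"method": "arm_command", "body": {
  "rows": "1 -0.4 0 1.5 0 0 0; 1 0 0 0 0 0 0; 1 0 0 0 0 0 0"
}}

```text
time_s: 7.68
position: [0.5492, 0.1867, 0.1234]
tool_rot: [[0.958, -0.148, 0.246], [-0.143, -0.989, -0.038], [0.249, 0.001, -0.969]]
ft_force: [0.4, -0.5, -2.3]
grip_width: 0.0154
```

```bash
python3 st.py
```

```text
t 7.68 tcp [549.2 186.7 123.4] tip [26.7  0.6  3.3] far [172.9   0.9  53.2] tilt 14.39 yaw -8.51 F [ 0.43 -0.48 -2.34] M [ 0.01  0.23 -0.01] w 15.4
```

Emit:
{"method": "arm_command", "body": {
  "rows": "1 -0.25 0 0.97 0 0 0; 1 0 0 0 0 0 0; 1 0 0 0 0 0 0"
}}

```text
time_s: 7.93
position: [0.5492, 0.1867, 0.1224]
tool_rot: [[0.958, -0.148, 0.246], [-0.143, -0.989, -0.038], [0.249, 0.001, -0.969]]
ft_force: [1.0, -0.5, -2.7]
grip_width: 0.0155
```

Emit:
{"method": "arm_command", "body": {
  "rows": "1 -0.25 0 0.97 0 0 0; 1 0 0 0 0 0 0; 1 0 0 0 0 0 0"
}}

```text
time_s: 8.18
position: [0.5494, 0.1867, 0.1217]
tool_rot: [[0.958, -0.148, 0.246], [-0.143, -0.989, -0.038], [0.249, 0.001, -0.968]]
ft_force: [0.3, 0.1, -1.6]
grip_width: 0.0153
```

```bash
python3 st.py
```

```text
t 8.18 tcp [549.4 186.7 121.7] tip [27.   0.7  1.5] far [173.1   0.9  51.5] tilt 14.43 yaw -8.52 F [ 0.31  0.17 -1.55] M [-0.05  0.18 -0.02] w 15.3
```

Emit:
{"method": "arm_command", "body": {
  "rows": "1 -0.25 0 0.97 0 0 0; 1 0 0 0 0 0 0; 1 0 0 0 0 0 0"
}}

```text
time_s: 8.43
position: [0.5496, 0.1867, 0.1213]
tool_rot: [[0.958, -0.148, 0.247], [-0.143, -0.989, -0.038], [0.25, 0.001, -0.968]]
ft_force: [-0.2, -0.4, 4.6]
grip_width: 0.0155
```

```bash
python3 st.py
```

```text
t 8.43 tcp [549.6 186.7 121.3] tip [27.3  0.7  1. ] far [173.4   1.   51.2] tilt 14.49 yaw -8.52 F [-0.1  -0.46  4.56] M [-0.08  0.49 -0.  ] w 15.5
```

The tongue touches the seat, and the contact height puts the seat at z≈58, which fits. I'll ease off by untilting slightly, then slide toward the wall.

Emit:
{"method": "arm_command", "body": {
  "rows": "1 0 0 0 0 -0.4 0; 1 -1.45 0 -0.36 0 0 0; 1 -1.45 0 -0.36 0 0 0; 1 -1.45 0 -0.36 0 0 0; 1 0 0 0 0 0 0"
}}

```text
time_s: 8.85
position: [0.5453, 0.1875, 0.1211]
tool_rot: [[0.959, -0.148, 0.241], [-0.144, -0.989, -0.037], [0.244, 0.001, -0.97]]
ft_force: [6.3, -0.6, 4.1]
grip_width: 0.0154
```

```bash
python3 st.py
```

```text
t 8.85 tcp [545.3 187.5 121.1] tip [22.5  0.9  1.3] far [168.9   1.1  50.5] tilt 14.12 yaw -8.52 F [6.35 0.35 4.14] M [ 0.02 -0.5  -0.01] w 15.4
```

Emit:
{"method": "arm_command", "body": {
  "rows": "1 -1.45 0 -0.36 0 0 0; 1 -1.45 0 -0.36 0 0 0; 1 -1.45 0 -0.36 0 0 0; 1 -1.45 0 -0.36 0 0 0; 1 0 0 0 0 0 0"
}}

```text
time_s: 9.27
position: [0.5393, 0.1883, 0.121]
tool_rot: [[0.959, -0.148, 0.241], [-0.144, -0.989, -0.037], [0.244, 0.001, -0.97]]
ft_force: [4.2, -0.1, 5.1]
grip_width: 0.0152
```

```bash
python3 st.py
```

```text
t 9.27 tcp [539.3 188.3 121. ] tip [16.5  0.8  1.2] far [162.9   1.   50.4] tilt 14.11 yaw -8.52 F [4.15 0.53 5.11] M [ 0.01 -0.45 -0.01] w 15.2
```

Emit:
{"method": "arm_command", "body": {
  "rows": "1 0.1 0 -0.4 0 0 0; 1 -1.45 0 -0.36 0 0 0; 1 -1.45 0 -0.36 0 0 0; 1 -1.45 0 -0.36 0 0 0; 1 0 0 0 0 0 0"
}}

```text
time_s: 9.68
position: [0.5342, 0.189, 0.1209]
tool_rot: [[0.96, -0.148, 0.239], [-0.144, -0.989, -0.037], [0.242, 0.001, -0.97]]
ft_force: [3.6, -0.2, 3.5]
grip_width: 0.0148
```

```bash
python3 st.py
```

```text
t 9.68 tcp [534.2 189.  120.9] tip [11.1  0.6  1.3] far [157.7   0.9  50.2] tilt 14.0 yaw -8.51 F [3.63 0.37 3.49] M [ 0.09 -0.43  0.  ] w 14.8
```

Emit:
{"method": "arm_command", "body": {
  "rows": "1 -1.45 0 -0.36 0 0 0; 1 -1.45 0 -0.36 0 0 0; 1 0 0 0 0 0 0"
}}

```text
time_s: 9.93
position: [0.5312, 0.1894, 0.1209]
tool_rot: [[0.96, -0.148, 0.239], [-0.144, -0.989, -0.037], [0.242, 0.001, -0.97]]
ft_force: [3.7, -1.5, 4.1]
grip_width: 0.0151
```

```bash
python3 st.py
```

```text
t 9.93 tcp [531.2 189.4 120.9] tip [8.2 0.6 1.2] far [154.7   0.9  50.1] tilt 13.99 yaw -8.51 F [ 3.92 -0.91  4.11] M [ 0.09 -0.4  -0.01] w 15.1
```

Emit:
{"method": "arm_command", "body": {
  "rows": "1 0.1 0 -0.3 0 0 0; 1 -1.45 0 -0.36 0 0 0; 1 -1.45 0 -0.36 0 0 0; 1 0 0 0 0 0 0"
}}

```text
time_s: 10.27
position: [0.528, 0.1898, 0.1209]
tool_rot: [[0.96, -0.148, 0.238], [-0.144, -0.989, -0.037], [0.241, 0.002, -0.971]]
ft_force: [2.6, -1.1, 1.7]
grip_width: 0.0152
```

```bash
python3 st.py
```

```text
t 10.27 tcp [528.  189.8 120.9] tip [4.8 0.5 1.3] far [151.4   0.8  50.1] tilt 13.94 yaw -8.51 F [ 2.74 -0.72  1.7 ] M [ 0.06 -0.21  0.01] w 15.2
```

Emit:
{"method": "arm_command", "body": {
  "rows": "1 -0.97 0 -0.24 0 0 0; 1 0 0 0 0 0 0; 1 0 0 0 0 0 0"
}}

```text
time_s: 10.52
position: [0.5272, 0.1899, 0.1209]
tool_rot: [[0.96, -0.148, 0.238], [-0.144, -0.989, -0.037], [0.241, 0.001, -0.971]]
ft_force: [1.2, -0.7, 0.9]
grip_width: 0.0154
```

```bash
python3 st.py
```

```text
t 10.52 tcp [527.2 189.9 120.9] tip [4.  0.6 1.3] far [150.6   0.8  50.1] tilt 13.94 yaw -8.51 F [ 1.28 -0.49  0.93] M [ 0.11 -0.13  0.02] w 15.4
```

Emit:
{"method": "arm_command", "body": {
  "rows": "1 -0.97 0 -0.24 0 0 0; 1 -0.97 0 -0.24 0 0 0; 1 0 0 0 0 0 0"
}}

```text
time_s: 10.77
position: [0.5257, 0.1902, 0.1212]
tool_rot: [[0.959, -0.148, 0.24], [-0.144, -0.989, -0.037], [0.243, 0.001, -0.97]]
ft_force: [4.0, -1.4, 1.3]
grip_width: 0.0153
```

Emit:
{"method": "arm_command", "body": {
  "rows": "1 -0.97 0 -0.24 0 0 0; 1 0 0 0 0 0 0; 1 0 0 0 0 0 0"
}}

```text
time_s: 11.02
position: [0.5254, 0.1902, 0.1215]
tool_rot: [[0.959, -0.148, 0.241], [-0.144, -0.989, -0.037], [0.244, 0.001, -0.97]]
ft_force: [6.2, -2.3, 0.3]
grip_width: 0.0154
```

```bash
python3 st.py
```

```text
t 11.02 tcp [525.4 190.2 121.5] tip [2.4 0.6 1.7] far [148.8   0.8  50.9] tilt 14.12 yaw -8.52 F [ 6.47 -1.3   0.27] M [-0.2  -1.02 -0.14] w 15.4
```

Fx rose to 6 N while the tongue stayed low and TCP motion stopped, at about the predicted wall position. So the tongue is under the lip and at the wall. I'll relieve the push slightly and start swinging about the tongue tip.

Emit:
{"method": "arm_command", "body": {
  "rows": "1 0.4 0 0.1 0 0 0; 1 0.76 0 1.47 0 -1 0; 1 0.76 0 1.47 0 -1 0; 1 0 0 0 0 0 0; 1 0 0 0 0 0 0"
}}

```text
time_s: 11.43
position: [0.5275, 0.1899, 0.1187]
tool_rot: [[0.967, -0.149, 0.206], [-0.145, -0.989, -0.032], [0.209, 0.001, -0.978]]
ft_force: [4.6, -1.8, 0.7]
grip_width: 0.0157
```

```bash
python3 st.py
```

```text
t 11.43 tcp [527.5 189.9 118.7] tip [2.3 0.6 1.5] far [150.4   0.7  45.4] tilt 12.05 yaw -8.53 F [ 4.82 -1.09  0.73] M [-0.03 -0.7  -0.15] w 15.7
```

Emit:
{"method": "arm_command", "body": {
  "rows": "1 0.76 0 1.47 0 -1 0; 1 0.76 0 1.47 0 -1 0; 1 0 0 0 0 0 0; 1 0 0 0 0 0 0"
}}

```text
time_s: 11.77
position: [0.5292, 0.1896, 0.116]
tool_rot: [[0.974, -0.148, 0.172], [-0.146, -0.989, -0.027], [0.174, 0.001, -0.985]]
ft_force: [4.1, -1.6, 0.3]
grip_width: 0.0152
```

```bash
python3 st.py
```

```text
t 11.77 tcp [529.2 189.6 116. ] tip [2.  0.6 1.5] far [151.5   0.8  40.1] tilt 10.02 yaw -8.52 F [ 4.34 -0.98  0.3 ] M [-0.11 -0.7  -0.13] w 15.2
```

Emit:
{"method": "arm_command", "body": {
  "rows": "1 0.76 0 1.47 0 -1 0; 1 0 0 0 0 0 0; 1 0 0 0 0 0 0"
}}

```text
time_s: 12.02
position: [0.53, 0.1895, 0.1147]
tool_rot: [[0.977, -0.148, 0.154], [-0.146, -0.989, -0.025], [0.156, 0.001, -0.988]]
ft_force: [4.1, -2.0, -0.4]
grip_width: 0.0151
```

```bash
python3 st.py
```

```text
t 12.02 tcp [530.  189.5 114.7] tip [1.8 0.6 1.5] far [152.    0.8  37.4] tilt 8.99 yaw -8.52 F [ 4.4  -1.36 -0.36] M [-0.1  -0.63 -0.11] w 15.1
```

Emit:
{"method": "arm_command", "body": {
  "rows": "1 0.76 0 1.47 0 -1 0; 1 0 0 0 0 0 0; 1 0 0 0 0 0 0"
}}

```text
time_s: 12.27
position: [0.5309, 0.1894, 0.1133]
tool_rot: [[0.979, -0.148, 0.137], [-0.147, -0.989, -0.022], [0.139, 0.001, -0.99]]
ft_force: [4.0, -2.2, 0.2]
grip_width: 0.0153
```

```bash
python3 st.py
```

```text
t 12.27 tcp [530.9 189.4 113.3] tip [1.7 0.6 1.5] far [152.6   0.8  34.7] tilt 7.97 yaw -8.52 F [ 4.33 -1.55  0.24] M [-0.08 -0.54 -0.09] w 15.3
```

Emit:
{"method": "arm_command", "body": {
  "rows": "1 0.76 0 1.47 0 -1 0; 1 0 0 0 0 0 0; 1 0 0 0 0 0 0"
}}

```text
time_s: 12.52
position: [0.5318, 0.1893, 0.1119]
tool_rot: [[0.982, -0.148, 0.119], [-0.147, -0.989, -0.019], [0.121, 0.001, -0.993]]
ft_force: [2.8, -0.4, 1.1]
grip_width: 0.0151
```

```bash
python3 st.py
```

```text
t 12.52 tcp [531.8 189.3 111.9] tip [1.6 0.6 1.5] far [153.    0.8  32. ] tilt 6.94 yaw -8.52 F [2.86 0.06 1.08] M [ 0.04 -0.31 -0.1 ] w 15.1
```

Emit:
{"method": "arm_command", "body": {
  "rows": "1 0.6 0 1.2 0 -0.8 0; 1 0 0 0 0 0 0; 1 0 0 0 0 0 0"
}}

```text
time_s: 12.77
position: [0.5325, 0.1892, 0.1107]
tool_rot: [[0.983, -0.148, 0.105], [-0.147, -0.989, -0.017], [0.107, 0.001, -0.994]]
ft_force: [0.8, -0.1, 0.3]
grip_width: 0.0151
```

```bash
python3 st.py
```

```text
t 12.77 tcp [532.5 189.2 110.7] tip [1.6 0.7 1.5] far [153.4   0.9  29.8] tilt 6.13 yaw -8.53 F [0.84 0.04 0.33] M [ 0.11 -0.04 -0.04] w 15.1
```

The far end now bears lightly on the catch slope and all forces are near zero. I'll release and retreat along the tool axis.

Emit:
{"method": "arm_command", "body": {
  "rows": "0.6 0 0 0 0 0 0; 0.4 0 0 0 0 0 0; 0.3 0 0 0 0 0 0; 0.3 0 0 0 0 0 0; 0.3 0 0 0 0 0 0",
  "squeeze": 20
}}

```text
time_s: 13.18
position: [0.5327, 0.1891, 0.1109]
tool_rot: [[0.983, -0.148, 0.106], [-0.147, -0.989, -0.017], [0.108, 0.001, -0.994]]
ft_force: [-0.8, 0.2, -0.0]
grip_width: 0.06
```

Emit:
{"method": "arm_command", "body": {
  "rows": "0.3 0 0 -15 0 0 0; 0.3 0 0 -25 0 0 0; 0.3 0 0 -25 0 0 0; 0.3 0 0 -25 0 0 0; 0.3 0 0 0 0 -6.1 0"
}}

```text
time_s: 13.6
position: [0.5224, 0.1917, 0.2057]
tool_rot: [[0.989, -0.146, 0.009], [-0.146, -0.989, -0.0], [0.009, -0.001, -1.0]]
ft_force: [-0.0, 0.4, 0.3]
grip_width: 0.0599
```

Emit:
{"method": "arm_command", "body": {
  "rows": "0.3 -30 0 -10 0 0 0; 0.3 -30 0 -10 0 0 0; 0.3 -30 0 0 0 0 0; 0.3 0 0 0 0 0 0"
}}

```text
time_s: 13.93
position: [0.43, 0.2047, 0.2207]
tool_rot: [[0.989, -0.147, -0.0], [-0.147, -0.989, -0.001], [-0.0, 0.001, -1.0]]
ft_force: [0.3, 0.9, 0.2]
grip_width: 0.0598
```

```bash
python3 to.py 560 183 180 -8.6; python3 - <<'E'
from h import *
m=eyes.camera_model('wrist');np.save('pics/w4m.npy',m,allow_pickle=True);save('wrist','w4',None,1)
save('scene','s4');a=cv2.resize(np.load('pics/s4.npy')[140:235,285:385],None,fx=4,fy=4,interpolation=cv2.INTER_CUBIC)
b=np.load('pics/w4.npy')[:380,56:456]
cv2.imwrite('pics/c4.png',np.hstack([a,b]))
E
```

```text
t 13.9333 pos [430.  204.7 220.7] F [0.3 0.9 0.2] w 59.8 d [131.8   2.3  40.7] rot [0.1 0.  0.2]
```

View pics/c4.png

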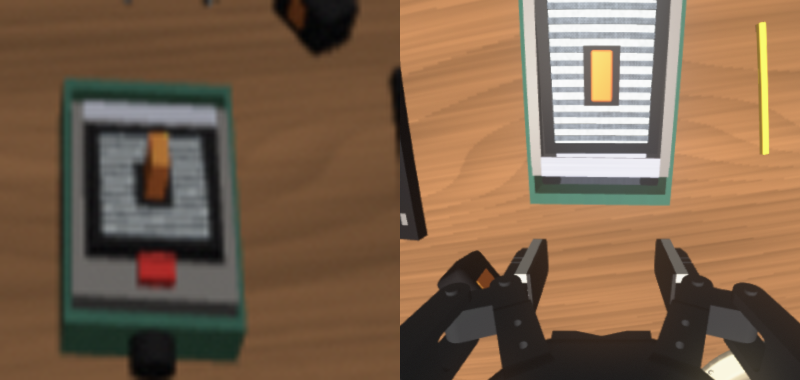

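The frame sits in the recess, with just a sliver of tongue showing before the lip (right view, row 155). Its far end rests on the red catch. I'll go above the far end with the fingers open 60 mm, one each side of the catch.

Emit:
{"method": "arm_command", "body": {
  "rows": "0.3 24 0 0 0 0 0; 0.3 35 0 0 0 0 0; 0.3 35 0 0 0 0 0; 0.3 35 0 0 0 0 0; 0.3 35 0 0 0 0 0"
}}

```text
time_s: 14.45
position: [0.5989, 0.1789, 0.22]
tool_rot: [[0.989, -0.149, 0.002], [-0.149, -0.989, -0.002], [0.002, 0.001, -1.0]]
ft_force: [0.1, 0.7, -0.5]
grip_width: 0.0601
```

Emit:
{"method": "arm_command", "body": {
  "rows": "0.3 0 -0.4 30 0 0 0; 0.3 0 0 35 0 0 0; 0.3 0 0 25 0 0 0; 0.3 0 0 10 0 0 0; 0.3 0 0 0 0 0 0"
}}

```text
time_s: 14.87
position: [0.5964, 0.1795, 0.1179]
tool_rot: [[0.989, -0.149, -0.003], [-0.149, -0.989, -0.002], [-0.003, 0.003, -1.0]]
ft_force: [-0.7, 0.2, -0.4]
grip_width: 0.0598
```

```bash
python3 to.py 592 181 110 -8.6
```

```text
t 14.8667 pos [596.4 179.5 117.9] F [-0.7  0.2 -0.4] w 59.8 d [-4.5 -0.9  7.9] rot [0.1 0.2 0. ]
```

Emit:
{"method": "arm_command", "body": {
  "rows": "0.3 -4 -0.8 3 0 0 0; 0.3 0 0 3 0 0 0; 0.3 0 0 2 0 0 0; 0.3 0 0 0 0 0 0"
}}

```text
time_s: 15.2
position: [0.593, 0.1814, 0.1133]
tool_rot: [[0.989, -0.148, 0.003], [-0.148, -0.989, -0.001], [0.003, 0.001, -1.0]]
ft_force: [-0.0, -0.6, -0.5]
grip_width: 0.06
```

Emit:
{"method": "arm_command", "body": {
  "rows": "0.3 0 0 2 0 0 0; 0.3 0 0 0 0 0 0; 0.3 0 0 2 0 0 0; 0.3 0 0 0 0 0 0"
}}

```text
time_s: 15.53
position: [0.5927, 0.1813, 0.1084]
tool_rot: [[0.989, -0.148, 0.001], [-0.148, -0.989, -0.002], [0.002, 0.001, -1.0]]
ft_force: [-0.9, -0.1, -0.5]
grip_width: 0.0596
```

Emit:
{"method": "arm_command", "body": {
  "rows": "0.3 0 0 1.5 0 0 0; 0.3 0 0 0 0 0 0; 0.3 0 0 0 0 0 0"
}}

```text
time_s: 15.78
position: [0.5928, 0.1813, 0.107]
tool_rot: [[0.989, -0.148, 0.001], [-0.148, -0.989, -0.002], [0.002, 0.001, -1.0]]
ft_force: [-0.4, 0.5, 0.0]
grip_width: 0.06
```

Emit:
{"method": "arm_command", "body": {
  "rows": "0.3 0 0 1 0 0 0; 0.3 0 0 0 0 0 0; 0.3 0 0 0 0 0 0"
}}

```text
time_s: 16.03
position: [0.5928, 0.1814, 0.106]
tool_rot: [[0.989, -0.148, 0.002], [-0.148, -0.989, -0.002], [0.002, 0.001, -1.0]]
ft_force: [-1.0, 0.2, -0.3]
grip_width: 0.0598
```

Emit:
{"method": "arm_command", "body": {
  "rows": "0.3 0 0 1.5 0 0 0; 0.3 0 0 0 0 0 0; 0.3 0 0 1 0 0 0; 0.3 0 0 0 0 0 0; 0.3 0 0 0 0 0 0"
}}

```text
time_s: 16.45
position: [0.5928, 0.1813, 0.1035]
tool_rot: [[0.989, -0.148, 0.001], [-0.148, -0.989, -0.002], [0.002, 0.001, -1.0]]
ft_force: [-0.8, -0.3, 0.1]
grip_width: 0.0598
```

Emit:
{"method": "arm_command", "body": {
  "rows": "0.3 0 0 1 0 0 0; 0.3 0 0 0 0 0 0; 0.3 0 0 0 0 0 0"
}}

```text
time_s: 16.7
position: [0.5928, 0.1813, 0.1025]
tool_rot: [[0.989, -0.148, 0.001], [-0.148, -0.989, -0.002], [0.002, 0.001, -1.0]]
ft_force: [0.2, 0.1, -0.2]
grip_width: 0.0597
```

Emit:
{"method": "arm_command", "body": {
  "rows": "0.3 0 0 1 0 0 0; 0.3 0 0 0 0 0 0; 0.3 0 0 0 0 0 0"
}}

```text
time_s: 16.95
position: [0.5929, 0.1813, 0.1017]
tool_rot: [[0.989, -0.148, 0.002], [-0.148, -0.989, -0.001], [0.002, 0.001, -1.0]]
ft_force: [0.1, -0.5, 1.7]
grip_width: 0.0596
```

Emit:
{"method": "arm_command", "body": {
  "rows": "0.3 0 0 1 0 0 0; 0.3 0 0 0 0 0 0; 0.3 0 0 0 0 0 0"
}}

```text
time_s: 17.2
position: [0.593, 0.1813, 0.1007]
tool_rot: [[0.989, -0.148, 0.002], [-0.148, -0.989, -0.002], [0.002, 0.001, -1.0]]
ft_force: [1.1, -0.6, 1.7]
grip_width: 0.0597
```

Contact is at TCP z≈102 mm. I'll press on gently in 1 mm steps.

Emit:
{"method": "arm_command", "body": {
  "rows": "0.3 0 0 1 0 0 0; 0.3 0 0 0 0 0 0; 0.3 0 0 0 0 0 0"
}}

```text
time_s: 17.45
position: [0.5924, 0.1813, 0.0992]
tool_rot: [[0.989, -0.148, 0.0], [-0.148, -0.989, -0.002], [0.001, 0.002, -1.0]]
ft_force: [-0.3, 0.5, -0.0]
grip_width: 0.0597
```

Emit:
{"method": "arm_command", "body": {
  "rows": "0.3 0 0 1 0 0 0; 0.3 0 0 0 0 0 0; 0.3 0 0 0 0 0 0"
}}

```text
time_s: 17.7
position: [0.5927, 0.1813, 0.0983]
tool_rot: [[0.989, -0.148, 0.001], [-0.148, -0.989, -0.002], [0.001, 0.001, -1.0]]
ft_force: [-0.6, -0.2, 0.9]
grip_width: 0.0596
```

Emit:
{"method": "arm_command", "body": {
  "rows": "0.3 0 0 1 0 0 0; 0.3 0 0 0 0 0 0; 0.3 0 0 0 0 0 0"
}}

```text
time_s: 17.95
position: [0.5927, 0.1813, 0.0974]
tool_rot: [[0.989, -0.148, 0.001], [-0.148, -0.989, -0.002], [0.002, 0.001, -1.0]]
ft_force: [0.2, 0.2, 0.5]
grip_width: 0.06
```

Emit:
{"method": "arm_command", "body": {
  "rows": "0.3 0 0 1 0 0 0; 0.3 0 0 0 0 0 0; 0.3 0 0 0 0 0 0"
}}

```text
time_s: 18.2
position: [0.5927, 0.1813, 0.0965]
tool_rot: [[0.989, -0.148, 0.001], [-0.148, -0.989, -0.002], [0.002, 0.001, -1.0]]
ft_force: [-0.4, -0.2, 1.2]
grip_width: 0.0598
```

Emit:
{"method": "arm_command", "body": {
  "rows": "0.3 0 0 1 0 0 0; 0.3 0 0 0 0 0 0; 0.3 0 0 0 0 0 0"
}}

```text
time_s: 18.45
position: [0.5927, 0.1813, 0.0955]
tool_rot: [[0.989, -0.148, 0.001], [-0.148, -0.989, -0.002], [0.002, 0.001, -1.0]]
ft_force: [0.3, 0.6, -0.7]
grip_width: 0.06
```

Emit:
{"method": "arm_command", "body": {
  "rows": "0.3 0 0 1 0 0 0; 0.3 0 0 0 0 0 0; 0.3 0 0 0 0 0 0"
}}

```text
time_s: 18.7
position: [0.5928, 0.1813, 0.0945]
tool_rot: [[0.989, -0.148, 0.001], [-0.148, -0.989, -0.002], [0.002, 0.001, -1.0]]
ft_force: [-0.2, -0.8, -0.8]
grip_width: 0.06
```

Emit:
{"method": "arm_command", "body": {
  "rows": "0.3 0 0 1 0 0 0; 0.3 0 0 0 0 0 0; 0.3 0 0 0 0 0 0"
}}

```text
time_s: 18.95
position: [0.5928, 0.1813, 0.0935]
tool_rot: [[0.989, -0.148, 0.001], [-0.148, -0.989, -0.002], [0.002, 0.001, -1.0]]
ft_force: [1.2, 0.1, -0.2]
grip_width: 0.0595
```

Emit:
{"method": "arm_command", "body": {
  "rows": "0.3 0 0 1 0 0 0; 0.3 0 0 0 0 0 0; 0.3 0 0 0 0 0 0"
}}

```text
time_s: 19.2
position: [0.5928, 0.1813, 0.0925]
tool_rot: [[0.989, -0.148, 0.001], [-0.148, -0.989, -0.002], [0.002, 0.001, -1.0]]
ft_force: [0.1, -0.7, 0.3]
grip_width: 0.0596
```

Emit:
{"method": "arm_command", "body": {
  "rows": "0.3 0 0 1 0 0 0; 0.3 0 0 0 0 0 0; 0.3 0 0 0 0 0 0"
}}

```text
time_s: 19.45
position: [0.5928, 0.1813, 0.0915]
tool_rot: [[0.989, -0.148, 0.001], [-0.148, -0.989, -0.002], [0.002, 0.001, -1.0]]
ft_force: [-0.2, -0.2, -0.9]
grip_width: 0.0597
```

```bash
python3 - <<'E'
from h import *
save('wrist','w5',None,1);save('scene','s5')
a=cv2.resize(np.load('pics/s5.npy')[140:235,285:385],None,fx=4,fy=4,interpolation=cv2.INTER_CUBIC)
b=np.load('pics/w5.npy')[:380,56:456]
cv2.imwrite('pics/c5.png',np.hstack([a,b]))
E
```

```text
(no output)
```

View pics/c5.png

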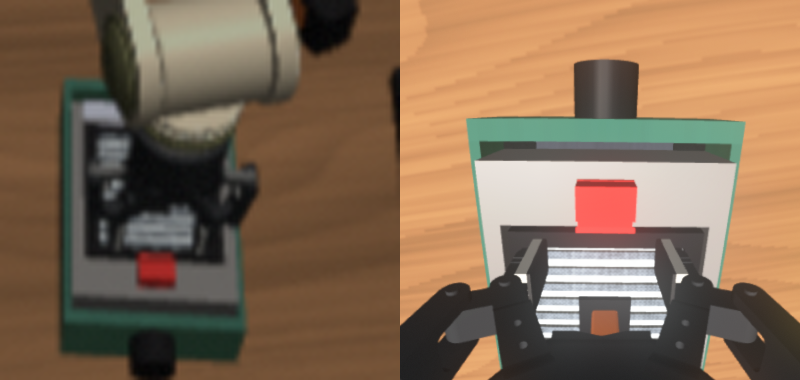

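The frame lies in the recess with the far border at the catch nose (605,230). The fingers at (530,280) and (672,280) straddle the catch. There is no force yet, so I'll keep descending.

Emit:
{"method": "arm_command", "body": {
  "rows": "0.3 0 0 1 0 0 0; 0.3 0 0 0 0 0 0; 0.3 0 0 1 0 0 0; 0.3 0 0 0 0 0 0; 0.3 0 0 0 0 0 0"
}}

```text
time_s: 19.97
position: [0.5928, 0.1813, 0.0895]
tool_rot: [[0.989, -0.148, 0.001], [-0.148, -0.989, -0.002], [0.002, 0.001, -1.0]]
ft_force: [-0.9, -0.6, -0.8]
grip_width: 0.0596
```

Emit:
{"method": "arm_command", "body": {
  "rows": "0.3 0 0 1 0 0 0; 0.3 0 0 0 0 0 0; 0.3 0 0 0 0 0 0"
}}

```text
time_s: 20.22
position: [0.5928, 0.1813, 0.0885]
tool_rot: [[0.989, -0.148, 0.001], [-0.148, -0.989, -0.002], [0.002, 0.001, -1.0]]
ft_force: [0.1, -1.1, -0.2]
grip_width: 0.0598
```

Emit:
{"method": "arm_command", "body": {
  "rows": "0.3 0 0 1 0 0 0; 0.3 0 0 0 0 0 0; 0.3 0 0 0 0 0 0"
}}

```text
time_s: 20.47
position: [0.5928, 0.1813, 0.0875]
tool_rot: [[0.989, -0.148, 0.001], [-0.148, -0.989, -0.002], [0.002, 0.001, -1.0]]
ft_force: [0.6, -0.2, -0.2]
grip_width: 0.0598
```

```bash
python3 st.py
```

```text
t 20.47 tcp [592.8 181.3  87.5] tip [ 57.3   1.8 -13.2] far [211.2   2.   -0.9] tilt 0.09 yaw -8.53 F [ 0.6  -0.06 -0.22] M [ 0.01  0.01 -0.05] w 59.8
```

Emit:
{"method": "arm_command", "body": {
  "rows": "0.3 0 0 1 0 0 0; 0.3 0 0 0 0 0 0; 0.3 0 0 0 0 0 0"
}}

```text
time_s: 20.72
position: [0.5928, 0.1813, 0.0865]
tool_rot: [[0.989, -0.148, 0.001], [-0.148, -0.989, -0.002], [0.002, 0.001, -1.0]]
ft_force: [0.4, 0.2, 0.6]
grip_width: 0.0599
```

Emit:
{"method": "arm_command", "body": {
  "rows": "0.3 0 0 1 0 0 0; 0.3 0 0 0 0 0 0; 0.3 0 0 0 0 0 0"
}}

```text
time_s: 20.97
position: [0.5929, 0.1813, 0.0858]
tool_rot: [[0.989, -0.148, 0.002], [-0.148, -0.989, -0.001], [0.002, 0.001, -1.0]]
ft_force: [-0.4, 1.6, 2.6]
grip_width: 0.0598
```

Emit:
{"method": "arm_command", "body": {
  "rows": "0.3 0 0 1 0 0 0; 0.3 0 0 0 0 0 0; 0.3 0 0 0 0 0 0"
}}

```text
time_s: 21.22
position: [0.5929, 0.1813, 0.0857]
tool_rot: [[0.989, -0.148, 0.003], [-0.148, -0.989, -0.001], [0.003, 0.001, -1.0]]
ft_force: [-2.8, -0.5, 10.9]
grip_width: 0.0599
```

Emit:
{"method": "arm_command", "body": {
  "rows": "0.3 0 0 1 0 0 0; 0.3 0 0 0 0 0 0; 0.3 0 0 0 0 0 0"
}}

```text
time_s: 21.47
position: [0.593, 0.1814, 0.0857]
tool_rot: [[0.989, -0.148, 0.003], [-0.148, -0.989, -0.001], [0.004, 0.001, -1.0]]
ft_force: [-5.6, -1.5, 17.2]
grip_width: 0.0601
```

There is a stiff stop at TCP z=85.7, 16 mm below first touch, which matches the swing to home. I'll back off now and inspect.

Emit:
{"method": "arm_command", "body": {
  "rows": "0.3 0 0 -2 0 0 0; 0.3 0 0 -20 0 0 0; 0.3 0 0 -35 0 0 0; 0.3 0 0 -35 0 0 0; 0.3 0 0 -35 0 0 0"
}}

```text
time_s: 21.88
position: [0.5923, 0.1814, 0.2117]
tool_rot: [[0.989, -0.148, 0.001], [-0.148, -0.989, -0.002], [0.001, 0.002, -1.0]]
ft_force: [1.0, 0.0, 0.1]
grip_width: 0.0597
```

Emit:
{"method": "arm_command", "body": {
  "rows": "0.3 -35 0 0 0 0 0; 0.3 -35 0 0 0 0 0; 0.3 -35 0 0 0 0 0; 0.3 -20 0 0 0 0 0; 0.3 0 0 0 0 0 0"
}}

```text
time_s: 22.3
position: [0.4654, 0.2007, 0.2106]
tool_rot: [[0.989, -0.147, 0.0], [-0.147, -0.989, -0.002], [0.0, 0.002, -1.0]]
ft_force: [0.5, 0.9, -0.2]
grip_width: 0.0595
```

```bash
python3 - <<'E'
from h import *
print(readout.observe()['position'])
m=eyes.camera_model('wrist');np.save('pics/w6m.npy',m,allow_pickle=True);save('wrist','w6',None,1);save('scene','s6')
a=cv2.resize(np.load('pics/s6.npy')[150:230,295:370],None,fx=5,fy=5,interpolation=cv2.INTER_CUBIC)
b=cv2.resize(np.load('pics/w6.npy')[:300,110:400],None,fx=1.33,fy=1.33,interpolation=cv2.INTER_CUBIC)[:400]
H=max(a.shape[0],b.shape[0]);pad=lambda i:cv2.copyMakeBorder(i,0,H-i.shape[0],0,0,0)
cv2.imwrite('pics/c6.png',np.hstack([pad(a),pad(b)]))
E
```

```text
[0.4654412  0.2007222  0.21064228]
```

View pics/c6.png

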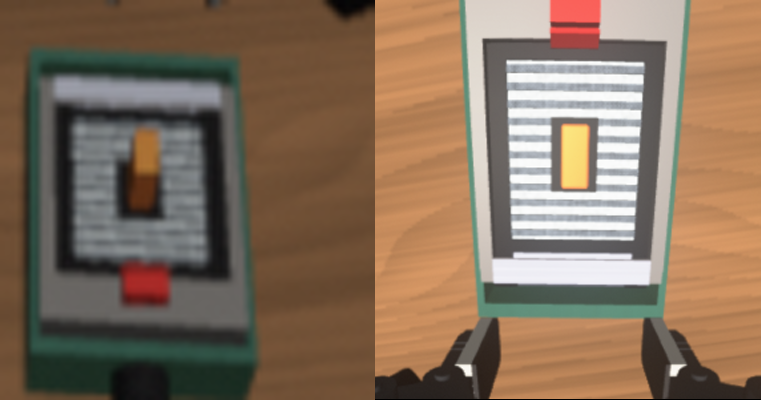

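The catch's dark red sloping face now laps over the frame's far border (575,40), and a tongue sliver shows before the lip (570,256). I'll check the flatness numerically.

```bash
python3 - <<'E'
from h import *
from scipy.optimize import brentq, least_squares
W=np.load('pics/w6m.npy',allow_pickle=True).item()
g=lambda p:(110+(p[0]-375+.5)/1.33-.5,(p[1]+.5)/1.33-.5)
for n,a,b in(('far',(484,40),(666,41)),('near',(497,257),(652,258))):
    f=lambda z:np.linalg.norm(onz(W,g(a),z)-onz(W,g(b),z))-.11
    z=brentq(f,.0,.2);print(n,z*1e3,(onz(W,g(a),z)+onz(W,g(b),z))*500)
obs=[((484,40),(70,55,0)),((666,41),(70,-55,0)),((652,258),(-70,-55,0)),((497,257),(-70,55,0)),((561,124),(18,8,46)),((588,124),(18,-8,46)),((589,189),(-18,-8,46)),((561,189),(-18,8,46))]
from scipy.spatial.transform import Rotation as R
def X(v,l): return (v[:3]+R.from_euler('ZY',[v[3],-v[4]],degrees=True).apply(l))/1e3
fun=lambda v:np.concatenate([proj(W,X(v,l))-g(p) for p,l in obs])
r=least_squares(fun,[535,189,70,-8.6,0]);s=np.sqrt(2*r.cost/11);C=np.linalg.inv(r.jac.T@r.jac)
print(r.x.round(2),(s*np.sqrt(np.diag(C))).round(2),r.fun.round(1))
for tl in (0,6):
    q=least_squares(lambda v:fun(np.r_[v,tl]),[535,189,70,-8.6]);print(tl,q.cost.round(2),q.x.round(1))
E
```

```text
far 89.36681282901452 [603.34980898 177.81762483  89.36681283]
near 86.94750342341275 [467.08991492 197.89373563  86.94750342]
[ 5.3575e+02  1.8813e+02  8.4280e+01 -8.5100e+00 -3.6000e-01] [0.39 0.35 1.48 0.33 0.6 ] [ 1.2 -0.1 -1.8 -0.5 -1.  -0.3 -0.   0.3 -0.6 -1.1  1.8 -1.1  0.3  1.5
 -0.3  1.5]
0 8.69 [535.9 188.1  84.1  -8.5]
6 90.78 [537.8 187.8  81.   -8.5]
```

```bash
python3 -c "
from h import *
o=readout.observe();print(o['time_s'],o['ft_force'].round(1));print(env.close_job())"
```

```text
22.4 [ 0.9  0.1 -1.5]
the job is handed in; nothing more can be done
None
```

The filter frame is back in the dust extractor and I have handed the job in at 22.4 s; no verdict is reported.

**What I did**
- **Tongue:** I put the tongue on the seat tilted about 14° and slid it under the lip until it stopped at the end wall. The wall showed as about 6 N of resistance.
- **Swing:** I swung the frame down about the tongue until it rested on the catch. Then I let go and pressed the far end down with the fingers either side of the catch.
- **Final stop:** The frame came to a firm stop about 16 mm below first touch. The highest force I read was about 18 N, after the frame was already down. On the tilted frame, readings stayed at or below about 8 N. These were taken at the end of each move, so short peaks in between would not show.

**Last checks**
- **Flatness:** The fitted tilt is −0.4° ± 0.6°, so the frame lies flat.
- **Catch and tongue:** The red nose laps over the frame's far border, and a few millimetres of tongue show in front of the lip, as expected.
- **Robot and bench:** The gripper was clear of everything at hand-in. I saw nothing else on the bench moved in the views I took.

**What disagreed**
- **Height:** That camera fit put the frame's upper face at about 84 mm, while touch and the sizes you gave suggest about 70 mm. I relied on it only for the tilt.
- **Snap:** I did not see a clear force spike from the catch snapping. The judgement that it latched rests on the pictures and the firm stop.

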